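# Latch the loose tills into the bench rack

## Task

Load the two loose tills into the rack, the wide one into the empty wide bay and the narrow one into the empty narrow bay, card-frame end facing out: slide each in under the keeper strips up to its spring latch, press the latch tongue down, push the till fully home over it and let the latch spring back up in front of it. Keep the tills level, like drawers full of loose screws, and leave the till already stored and everything else on the bench where it is.

Things in the scene. Friction and masses are not known exactly. Their poses are not given: they have to be found in the camera images.
- wide_till_centre (a point): Centre of the wide till, an open wooden drawer 150 mm long (x), 104 mm wide (y), sides 40 mm high; 47.5 mm above its underside. A carrying board stands along its middle: 12 mm thick (y), 70 mm long (x -35 to 35), its top 95 mm above the underside; pinch it across y, 10 to 20 mm below the top.
- narrow_till_centre (a point): Centre of the narrow till, an open wooden drawer 150 mm long (x), 78 mm wide (y), sides 40 mm high; 47.5 mm above its underside. A carrying board stands along its middle: 12 mm thick (y), 70 mm long (x -35 to 35), its top 95 mm above the underside; pinch it across y, 10 to 20 mm below the top.
- wide_till: The same wide till, origin under its middle, 0.25 to 0.5 kg. Its -x end is the front: a full-height board 10 mm thick, 40 mm high, with a blank card frame. The bottom is raised 13 mm above the lower edges and the back board is cut away below it, so the latch's ears pass under all but the front board.
- narrow_till: The same narrow till, origin under its middle, 0.25 to 0.5 kg. Its -x end is the front: a full-height board 10 mm thick, 40 mm high, with a blank card frame. The bottom is raised 13 mm above the lower edges and the back board is cut away below it, so the latch's ears pass under all but the front board.
- wide_till_front (a point): Middle of the outer face of the wide till's front board, the end with the card frame: 75 mm from the till's middle towards its -x, 20 mm above its underside. It must end facing out of the rack.
- narrow_till_front (a point): Middle of the outer face of the narrow till's front board, the end with the card frame: 75 mm from the till's middle towards its -x, 20 mm above its underside. It must end facing out of the rack.
- stored_till_centre (a point): Centre of a third till (104 mm wide, otherwise like the others) already home and latched in the stored bay; leave it alone.
- wide_bay (a point): Point of the empty wide bay under the middle of a home till, at runner height, 60 mm above the bench. x points into the rack, z up. A home till has its centre 47.5 mm above it, the same axes, front face at x = -75 mm. The bay is 109 mm wide inside, sides x = -87 to 87 mm, 24 mm above the runners in front of x = -25 mm and 45 mm behind it, flared lead-ins from x = -111 mm, back stop at x = 75 mm.
- narrow_bay (a point): Point of the empty narrow bay under the middle of a home till, at runner height, 60 mm above the bench. x points into the rack, z up. A home till has its centre 47.5 mm above it, the same axes, front face at x = -75 mm. The bay is 83 mm wide inside, sides x = -87 to 87 mm, 24 mm above the runners in front of x = -25 mm and 45 mm behind it, flared lead-ins from x = -111 mm, back stop at x = 75 mm.
- stored_bay (a point): The same point of the bay that already holds a till. The three bays, 130 mm wide outside, stand side by side at 136 mm pitch in any order. In each, keeper strips overhang both sides by 10 mm, underside 45 and top 51 mm above the runners, from x = -25 mm inwards, so tills enter only by sliding in from the front. Between the runners is an open gap 64 mm wide for the latch.
- wide_latch (a joint): Spring latch of the wide bay, rad: 0 up (rest), grows as its tongue is pressed down, stop at 0.32. Steel tongue hinged across the bay under its middle (x = 0 of the bay point). Two ears at x = -82 to -78 mm stand 10 mm above the runners and stop a till's front board (till centre 17 mm short of home). They are clear below at 0.13; press 0.15 to 0.25: 5 to 7 N.
- narrow_latch (a joint): Spring latch of the narrow bay, rad: 0 up (rest), grows as its tongue is pressed down, stop at 0.32. Steel tongue hinged across the bay under its middle (x = 0 of the bay point). Two ears at x = -82 to -78 mm stand 10 mm above the runners and stop a till's front board (till centre 17 mm short of home). They are clear below at 0.13; press 0.15 to 0.25: 5 to 7 N.
- wide_tongue (a point): Press point on the top of the wide bay's latch tongue, 105 mm in front of its hinge; the tongue is 58 mm wide and runs 20 mm further out to its front edge. When up it lies 1 mm below the runners, at x = -105 mm from the bay point. The gap between the two ears is 46 mm wide, so fingers can press the tongue and slide inwards between them against the till's front.
- narrow_tongue (a point): Press point on the top of the narrow bay's latch tongue, 105 mm in front of its hinge; the tongue is 58 mm wide and runs 20 mm further out to its front edge. When up it lies 1 mm below the runners, at x = -105 mm from the bay point. The gap between the two ears is 46 mm wide, so fingers can press the tongue and slide inwards between them against the till's front.
- tin: Bystander, to be left where it is. Round tin, 74 mm across, 100 mm high; origin under its centre.
- bottle: Bystander, to be left where it is. Round bottle, 66 mm across, 190 mm high; origin under its centre.
- block: Bystander, to be left where it is. Dark wood offcut 100 x 42 x 30 mm high; origin under its centre, x along its length.
- blank: Bystander, to be left where it is. Part-shaped walnut blank, 210 mm long (x), 75 mm wide, 42 mm high; origin under its middle.
- hammer: Bystander, to be left where it is. Hammer lying along its x, 260 mm long, about 26 mm high, head towards +x; origin under its middle.
- brush: Bystander, to be left where it is. Bench brush lying along its x, 200 mm long, 20 mm high; origin under its middle.
- rasp: Bystander, to be left where it is. Rasp lying along its x, 230 mm long, 24 mm high; origin under its middle.
- stored_latch (a joint): The same latch of the stored bay; it stays up (0).
Things that resemble listed ones, but are neither listed nor needed, are in the scene too. What is shaped like the wide_till but green is not meant.

How it is judged:
On the way, in this order (a step that is already met when the one before it is completed fails the run):
1. a latch is pressed down with its till in the mouth of the bay (((value of joint wide_latch above 0.11 rad and x of wide_till_centre in the frame of wide_bay between -0.05 and 0.004 m and y of wide_till_centre in the frame of wide_bay between -0.008 and 0.008 m and z of wide_till_centre in the frame of wide_bay below 0.056 m) or (value of joint narrow_latch above 0.11 rad and x of narrow_till_centre in the frame of narrow_bay between -0.05 and 0.004 m and y of narrow_till_centre in the frame of narrow_bay between -0.008 and 0.008 m and z of narrow_till_centre in the frame of narrow_bay below 0.056 m))), for 0.1 s.
2. one of the tills is home with its latch sprung back up (((x of wide_till_centre in the frame of wide_bay between -0.0045 and 0.004 m and y of wide_till_centre in the frame of wide_bay between -0.006 and 0.006 m and z of wide_till_centre in the frame of wide_bay between 0.0435 and 0.0515 m and angle between the x axis of wide_till_centre and the x axis of wide_bay, either way round below 0.06 rad and x of wide_till_front in the frame of wide_bay below -0.07 m and value of joint wide_latch below 0.03 rad) or (x of narrow_till_centre in the frame of narrow_bay between -0.0045 and 0.004 m and y of narrow_till_centre in the frame of narrow_bay between -0.006 and 0.006 m and z of narrow_till_centre in the frame of narrow_bay between 0.0435 and 0.0515 m and angle between the x axis of narrow_till_centre and the x axis of narrow_bay, either way round below 0.06 rad and x of narrow_till_front in the frame of narrow_bay below -0.07 m and value of joint narrow_latch below 0.03 rad))), for 0.2 s.
At the end, for the whole second after the job is handed in: The wide till is in the wide bay and the narrow till in the narrow bay, each within 4.5 mm of home along the bay, 6 mm across it, 4 mm in height and 0.06 rad in direction, front facing out, at rest; all three latches are back up (below 0.03 rad) (x of wide_till_centre in the frame of wide_bay between -0.0045 and 0.004 m and y of wide_till_centre in the frame of wide_bay between -0.006 and 0.006 m and z of wide_till_centre in the frame of wide_bay between 0.0435 and 0.0515 m and angle between the x axis of wide_till_centre and the x axis of wide_bay, either way round below 0.06 rad and x of wide_till_front in the frame of wide_bay below -0.07 m and value of joint each of wide_latch, narrow_latch, stored_latch below 0.03 rad and x of narrow_till_centre in the frame of narrow_bay between -0.0045 and 0.004 m and y of narrow_till_centre in the frame of narrow_bay between -0.006 and 0.006 m and z of narrow_till_centre in the frame of narrow_bay between 0.0435 and 0.0515 m and angle between the x axis of narrow_till_centre and the x axis of narrow_bay, either way round below 0.06 rad and x of narrow_till_front in the frame of narrow_bay below -0.07 m and linear speed of each of wide_till, narrow_till below 0.02 m/s); the robot touches nothing.
It fails at once if a till tipped more than about 25 degrees (angle between any of wide_till_centre, narrow_till_centre's own z axis and vertical above 0.44 rad).
It fails at once if the latch of the stored till pressed open (value of joint stored_latch above 0.1 rad).
It fails at once if a bystander shifted more than 40 mm (distance of any of tin, bottle, block, blank, hammer, brush, rasp from where it was at the start of the episode above 0.04 m).
It also fails if it takes over 72 s, if anything falls off the work surface, if the arm or the gripper's body presses on something with over 40 N, if the wrist force passes 120 N, or if a joint passes its speed limit or range.

## Robot

A 6-joint arm with a two-finger parallel gripper is mounted at the origin on the work surface. World frame = base frame: x ahead of the robot, y to its left, z up, the work surface at z = 0. Lengths are in m, angles in rad, forces in N, time in s.
With the tool pointing down it reaches from about 0.225 to 0.875 m from the base axis. Payload 3.4 kg.
Tool frame: the origin (TCP) lies midway between the tips of the shut fingers; the grasp point (between the pads) lies 19 mm behind it (pinch_z is the distance from the TCP to the grasp point, in m); z points along the fingers, y is the line along which they close (so a half turn about z gives the same grasp; the last joint's range is limited). The gripper opens to 85 mm and grips with 20 to 120 N. Pads are 22 mm wide; open, the fingers measure 114 mm over their backs; the gripper's body (76 mm by 85 mm) begins 54 mm behind the grasp point. The pads swing forward as they close: fully open they stand 13 mm farther back than shut.
Start: joints at [0.989, 0.276, 1.505, -0, 1.361, -0.121], TCP at [0.256, 0.515, 0.231] pointing down, gripper open.
Joint ranges: [-2.89, 2.89], [-0.75, 2.08], [0.22, 2.7], [-1.18, 4.32], [0.11, 2.71], [-2.7, 2.7]. Speed limits (rad/s): [2.57, 2.57, 3.14, 3.14, 3.14, 3.14].

## Interface

Orientations are given as a unit quaternion [w, x, y, z].
In Python, from rig import get_state, get_image, sign_off, pinch_z gives the robot as it stands.
- The arm moves only by the tool send_rows, never from a script. Its argument "steps" is one flat list of numbers, 5 for each row, row after row: the gripper's target within -1 to 1 (fully open at 1, half-way at 0, shut at -1), then the shift along the tool's x, y, z in cm, then the turn about the tool's z in degrees. In form: [gripper, x, y, z, roll, gripper, x, y, z, roll, ...]. A call has 1 to 12 rows; each row shifts and turns the commanded pose from where the row before left it, along the tool's axes as they then stand; what a row does not reach is not made up. A row lasts 1/10 s, in which the tool goes at most 50 mm and 8.59 degrees, less where a joint would pass 70% of its speed; a pose out of reach is approached as far as the arm can. A call is refused whole if a number of a shift passes 5 or a number of a turn 8.59, either way. A call with a gripper value outside its range is refused whole. The fingers move at their own pace and stop on an object; "newtons" is the grip in N (left out, the last holds). Time passes only in rows, so rows that do not move let the fingers close. It gives the time, the measured TCP pose, the force, the opening and the grip force at its end, in the units of the state.
- get_state(): the state, without advancing time (a new reading comes with each control period).
- get_image(name): name is "side" or "top" or "wrist"; returns a dict with "color" (384x512x3 uint8, red, green, blue), "mtx" (3x3 intrinsics, pixels), "k1" (the pictures are not rectified: a ray, as slopes to the right and down, at radius r is drawn at 1 + k1 r^2 times it, then the intrinsics apply), "T" (4x4, takes a point from camera to world coordinates); the wrist camera has in their place "mount" (4x4, takes a point from camera to tool coordinates, whose origin is the TCP and whose axes are the flange's). Camera axes: x right, y down, z forward; pixel columns grow to the right and rows downward; lengths in m; the calibration is good to about 2 mm. A picture is of the moment at which its call begins: read the wrist's pose just before it. There is no depth.
- sign_off(): hands the job in; it is judged then, once.
The state is a dict: "clock": time; "qpos": joint angles; "qd": joint speeds; "effort": joint torques, N m; "position": TCP position; "ee_rot": TCP orientation; "contact_force": force on the tool from outside, world axes, zero at the start; "moment": the same for the moment, N m; "width": finger opening in m; "gripper_force": force on a finger pad.
Only numpy, scipy, OpenCV 4.12 (cv2) and the standard library are available. Lean on these libraries where they do the work, as an engineer would, in place of code of your own. Each camera call takes 0.05 s, during which the arm holds its last target. There are 200 camera calls.

## Working session

There is one attempt and no reset: what is moved stays moved. The work goes in short steps, Python scripts to look and compute and a tool call to move; the robot and the scene stay as the last step left them, time stands still between calls to the robot, and variables do not carry over. Pictures are saved under pics/ and viewed, at most 10 in all, crops included, and the job is handed in when it is done.

Besides the shell and the picture viewer there is one more tool, called after ">>>" as a command line: name --argument value ..., lists and objects as JSON in quotes. send_rows: Moves the arm, as the interface text tells. Its arguments: {"type":"object","properties":{"steps":{"type":"array"},"newtons":{"type":"number"}},"required":["steps"]}

```bash
mkdir -p pics; ls; cat > h.py <<'E'
import numpy as np, cv2
from rig import get_state, get_image, sign_off, pinch_z
from scipy.spatial.transform import Rotation as R
def pose(s):
    T=np.eye(4); q=s['ee_rot']; T[:3,:3]=R.from_quat([q[1],q[2],q[3],q[0]]).as_matrix(); T[:3,3]=s['position']; return T
def grab(n):
    s=get_state(); im=get_image(n)
    im['W']=pose(s)@im['mount'] if n=='wrist' else np.array(im['T'])
    return im
def ray(im,px):
    px=np.atleast_2d(px).astype(float); k=np.array([im['k1'],0,0,0,0.])
    u=cv2.undistortPoints(px[:,None],np.array(im['mtx']),k)[:,0]
    d=np.c_[u,np.ones(len(u))]@im['W'][:3,:3].T
    return im['W'][:3,3],d
def plane(im,px,z):
    o,d=ray(im,px); return o+d*((z-o[2])/d[:,2])[:,None]
def proj(im,P):
    P=np.atleast_2d(P); C=np.linalg.inv(im['W']); c=P@C[:3,:3].T+C[:3,3]
    return cv2.projectPoints(c[:,None],np.zeros(3),np.zeros(3),np.array(im['mtx']),np.array([im['k1'],0,0,0,0.]))[0][:,0]
def save(im,f,box=None,s=1):
    a=im['color'][:,:,::-1]
    if box: a=a[box[1]:box[3],box[0]:box[2]]
    cv2.imwrite('pics/'+f,cv2.resize(a,None,fx=s,fy=s,interpolation=cv2.INTER_CUBIC))
E
python3 - <<'E'
from h import *
s=get_state(); print(s['clock'],s['position'],s['ee_rot'],s['width'],pinch_z)
for n in('top','side'):
    im=grab(n); print(n,im['W'].round(3).tolist(),im['k1'],im['mtx'][0][0]); save(im,n+'0.png',s=1.5)
    np.save(n+'0.npy',im,allow_pickle=True)
E
```

```text
pics
0.0 [0.25538641 0.51459767 0.23042665] [-3.11591727e-04  2.28340948e-01  9.73580805e-01 -8.55191477e-04] 0.08517098287100977 0.0187
top [[0.009, -0.984, 0.178, 0.287], [-1.0, -0.01, -0.003, 0.067], [0.005, -0.178, -0.984, 1.27], [0.0, 0.0, 0.0, 1.0]] -0.0028327790473969753 376.25227501268654
side [[0.935, -0.215, 0.281, 0.141], [-0.353, -0.608, 0.711, -0.854], [0.018, -0.765, -0.644, 0.925], [0.0, 0.0, 0.0, 1.0]] -0.0514459827368248 403.4634897732025
```

View pics/top0.png

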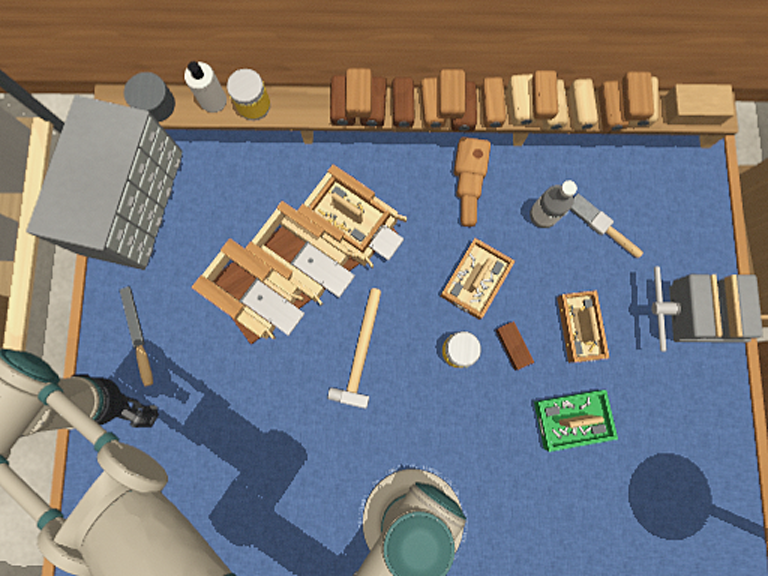

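View pics/side0.png

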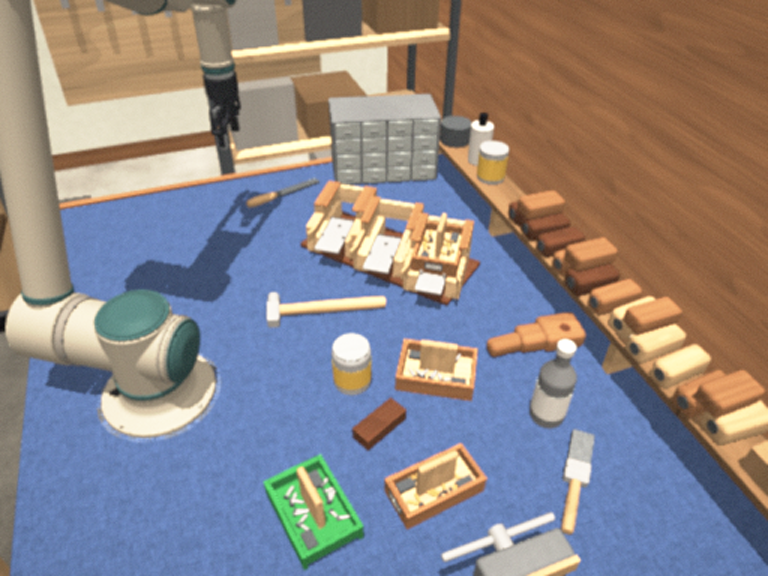

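The top view shows the rack with its two empty bays at about (240,290) and (300,250) and the stored till at (350,205). Two wooden tills lie at (478,278) and (583,326), and the green decoy is at (577,420). I'll enlarge these to tell wide from narrow and find the fronts.

```bash
python3 - <<'E'
from h import *
t=np.load('top0.npy',allow_pickle=True).item(); s=np.load('side0.npy',allow_pickle=True).item()
a=t['color'][105:235,120:280,::-1]; b=t['color'][150:250,285:415,::-1]; c=s['color'][215:355,235:335,::-1]
f=lambda x,w,h:cv2.resize(x,(w,h),interpolation=cv2.INTER_CUBIC)
can=np.zeros((600,800,3),np.uint8)
can[:360,:443]=f(a,443,360); can[:275,443:800]=f(b,357,275)
c=s['color'][215:355,235:335,::-1]; can[280:600,500:728]=f(c,228,320)
d=s['color'][115:205,195:325,::-1]; can[362:600,100:443]=f(d,343,238)
cv2.imwrite('pics/c1.png',can)
# loose tills by not-blue mask in top
hsv=cv2.cvtColor(t['color'],cv2.COLOR_RGB2HSV)
m=((hsv[...,0]<30)|(hsv[...,2]>170)).astype(np.uint8)
m[:150]=0;m[:,:285]=0;m[255:]=0;m[:,415:]=0
n,l,st,ce=cv2.connectedComponentsWithStats(m)
for i in range(1,n):
    if st[i,4]<200: continue
    cs,_=cv2.findContours((l==i).astype(np.uint8),cv2.RETR_EXTERNAL,cv2.CHAIN_APPROX_NONE)
    h=cv2.convexHull(cs[0])[:,0]
    P=plane(t,h,0.04)[:,:2]*1000
    r=cv2.minAreaRect(P.astype(np.float32)); print(ce[i],st[i],[np.round(x,1) for x in r])
    print(proj(t,np.c_[cv2.boxPoints(r)/1000,np.full(4,.04)]).round(0).tolist())
E
```

```text
[318.09623734 185.45224313] [ 294  157   50   57 1382] [array([ 514.7, -141.2]), array([112.6, 174.2]), np.float64(61.1)]
[[321.0, 218.0], [345.0, 173.0], [315.0, 157.0], [291.0, 201.0]]
[388.56316218 217.26976365] [ 371  193   36   52 1227] [array([ 414.9, -375.8]), array([162.8, 105.5]), np.float64(6.3)]
[[378.0, 244.0], [410.0, 241.0], [402.0, 192.0], [370.0, 195.0]]
[343.05080831 229.86143187] [331 213  25  35 433] [array([ 375.6, -220.8]), array([103.7,  53.6]), np.float64(21.8)]
[[342.0, 247.0], [357.0, 241.0], [344.0, 211.0], [329.0, 217.0]]
[307.34947368 232.65684211] [295 221  25  24 475] [array([ 363.3, -102.6]), array([74.5, 78.9]), np.float64(0.5)]
[[295.0, 244.0], [319.0, 244.0], [319.0, 221.0], [295.0, 221.0]]
```

View pics/c1.png

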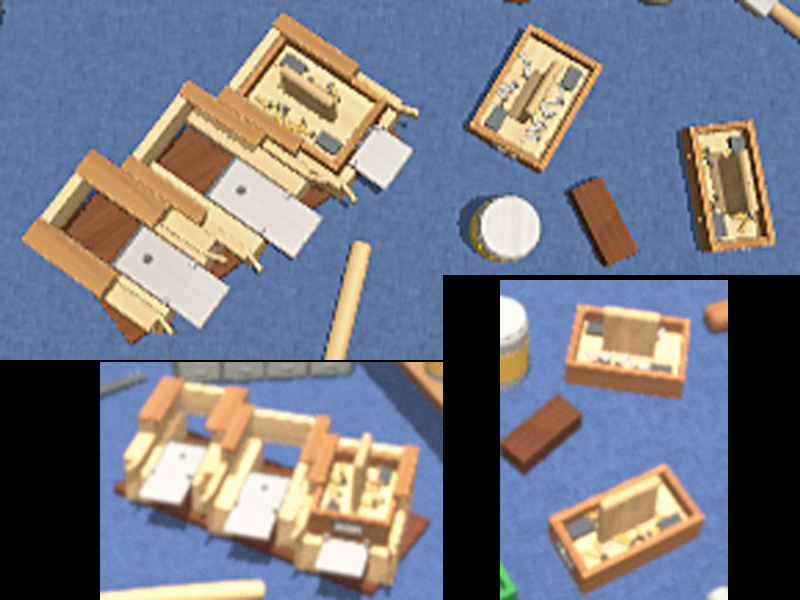

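The composite crop shows the two loose candidates. The till at about (535,97) in the crop, beside the tin, is the bigger one (about 112 mm wide as measured), so it is the wide till, with its card frame on the lower, robot-side end. The till at (730,185) is the narrow one, and the side view shows its frame at its robot-side end too. In the rack, the middle bay looks wide inside and the lower-left bay has thick sides, so it looks narrow. I'll put numbers on that.

```bash
python3 - <<'E'
from h import *
t=np.load('top0.npy',allow_pickle=True).item()
hsv=cv2.cvtColor(t['color'],cv2.COLOR_RGB2HSV)
m=((hsv[...,1]<40)&(hsv[...,2]>150)).astype(np.uint8)
m[:140]=0;m[:,:120]=0;m[235:]=0;m[:,285:]=0
n,l,st,ce=cv2.connectedComponentsWithStats(m)
for i in range(1,n):
    if st[i,4]<60: continue
    ys,xs=np.where(l==i)
    P=plane(t,np.c_[xs,ys],0.059)[:,:2]*1000
    r=cv2.minAreaRect(P.astype(np.float32)); print('tongue',ce[i],st[i,4],[np.round(x,1) for x in r])
    print(cv2.boxPoints(r).round(0).tolist())
k=160/443
C=lambda L:np.array(L)*k+[120,105]
for nm,L in {'left: leftkeeper inner edge/ right keeper inner edge':[[48,222],[115,262],[80,170],[155,220]],'mid':[[125,158],[205,218],[182,100],[245,140]],'stored':[[225,92],[275,17]]}.items():
    print(nm,(plane(t,C(L),.111)*1000).round(0)[:,:2].tolist())
for n,w,z in(('wide',[[530,25],[602,65],[540,165],[468,128]],.04),('narrow',[[690,128],[752,120],[775,245],[705,252]],.04)):
    px=(np.array(w)-[443,0])*130/357+[285,150]
    P=plane(t,px,z)[:,:2]*1000; print(n,P.round(0).tolist(),P.mean(0).round(0),[np.linalg.norm(P[i]-P[(i+1)%4]).round(0) for i in range(4)], [np.degrees(np.arctan2(*(P[a]-P[b])[::-1])).round(1) for a,b in((0,3),(1,2))])
E
```

```text
tongue [257.23972603 161.28424658] 292 [array([596.7,  63.4]), array([58.8, 61.7]), np.float64(55.6)]
[[555.0, 57.0], [606.0, 22.0], [639.0, 70.0], [588.0, 105.0]]
tongue [215.56553756 179.6185567 ] 679 [array([532.7, 198. ]), array([127.5,  60.8]), np.float64(55.4)]
[[472.0, 163.0], [522.0, 128.0], [594.0, 233.0], [544.0, 268.0]]
tongue [181.83711048 204.74504249] 706 [array([448.5, 305.6]), array([127.9,  60. ]), np.float64(54.8)]
[[387.0, 271.0], [436.0, 236.0], [510.0, 341.0], [461.0, 375.0]]
left: leftkeeper inner edge/ right keeper inner edge [[501.0, 437.0], [456.0, 358.0], [562.0, 404.0], [504.0, 316.0]]
mid [[576.0, 354.0], [507.0, 259.0], [646.0, 291.0], [599.0, 217.0]]
stored [[656.0, 242.0], [748.0, 187.0]]
wide [[610.0, -139.0], [560.0, -226.0], [437.0, -147.0], [481.0, -61.0]] [ 522. -143.] [np.float64(100.0), np.float64(146.0), np.float64(97.0), np.float64(150.0)] [np.float64(-31.0), np.float64(-32.4)]
narrow [[484.0, -330.0], [494.0, -405.0], [344.0, -424.0], [335.0, -340.0]] [ 414. -375.] [np.float64(76.0), np.float64(151.0), np.float64(84.0), np.float64(149.0)] [np.float64(4.2), np.float64(7.1)]
```

```bash
cat >> h.py <<'E'
def plan(goal,yaw=None):
    """goal TCP world m; yaw deg wanted of tool x. prints turn then shifts (cm) in tool axes after the turn"""
    s=get_state(); T=pose(s); y0=np.degrees(np.arctan2(T[1,0],T[0,0])); turn=0
    if yaw is not None:
        turn=-((yaw-y0+180)%360-180)
    M=T[:3,:3]@R.from_euler('z',turn,degrees=True).as_matrix()
    d=M.T@(np.array(goal)-T[:3,3])*100
    n=int(np.ceil(np.linalg.norm(d)/4.8))
    print('t',round(s['clock'],2),'yaw',y0.round(2),'tilt',np.degrees(np.arccos(-T[2,2])).round(2),'TURN',round(turn,2),'SHIFT cm',d.round(2),'rows',n,'each',(d/max(n,1)).round(2),'q6',np.degrees(s['qpos'][5]).round(0))
E
python3 - <<'E'
from h import *
im=grab('wrist'); print(np.array(im['mount']).round(3).tolist(), im['mtx'][0][0]); plan([.40,.20,.40])
E
```

```text
[[0.001, -0.958, -0.286, 0.073], [1.0, 0.001, -0.0, 0.001], [0.0, -0.286, 0.958, -0.143], [0.0, 0.0, 0.0, 1.0]] 273.7294225394756
t 0.15 yaw 153.6 tilt 0.08 TURN 0 SHIFT cm [-26.94 -21.78 -16.91] rows 9 each [-2.99 -2.42 -1.88] q6 -7.0
```

>>> send_rows --steps '[1, -4.2, -2.3, -1.5, 0, 1, -4.2, -2.3, -1.5, 0, 1, -4.2, -2.3, -1.5, 0, 1, -4.2, -2.3, -1.5, 0, 1, -4.2, -2.3, -1.5, 0, 1, -4.2, -2.3, -1.5, 0, 1, 0, 0, 0, 0, 1, 0, 0, 0, 0]'

```text
clock: 0.95
position: [0.4199, 0.2795, 0.321]
ee_rot: [-0.0, 0.23, 0.973, 0.0]
contact_force: [-0.7, 0.5, -0.4]
width: 0.0854
gripper_force: 0.0
```

```bash
python3 - <<'E'
from h import *
im=grab('wrist'); np.save('w0.npy',im,allow_pickle=True); print(get_state()['position'])
hsv=cv2.cvtColor(im['color'],cv2.COLOR_RGB2HSV)
d=np.array([np.cos(np.radians(55.2)),np.sin(np.radians(55.2))])
m=((hsv[...,1]<40)&(hsv[...,2]>150)).astype(np.uint8)
n,l,st,ce=cv2.connectedComponentsWithStats(m)
for i in range(1,n):
    if st[i,4]<400: continue
    ys,xs=np.where(l==i)
    P=plane(im,np.c_[xs,ys],0.059)[:,:2]*1000
    r=cv2.minAreaRect(P.astype(np.float32)); print(ce[i].round(),st[i,4],[np.round(x,1) for x in r]); print(cv2.boxPoints(r).round(1).tolist())
a=im['color'][:,:,::-1].copy()
# predicted points check
e=np.array([d[1],-d[0]])
for o,w in((np.array([.568,.248]),.109),(np.array([.483,.356]),.083)):
    for x,h,y in((-.025,.045,w/2-.01),(.087,.051,w/2-.01),(-.087,.024,w/2),(0,0,0)):
        for sgn in(1,-1):
            p=o+d*x+e*sgn*y; q=proj(im,[p[0],p[1],.06+h])[0]
            cv2.circle(a,tuple(int(v) for v in q),2,(0,0,255),-1)
cv2.imwrite('pics/w0.png',cv2.resize(a,None,fx=1.5,fy=1.5))
E
```

```text
[0.41902411 0.28029457 0.32055327]
[136. 104.] 941 [array([264.7, 155.2]), array([81.8, 24.5]), np.float64(78.2)]
[[244.3000030517578, 117.5999984741211], [268.20001220703125, 112.5999984741211], [285.0, 192.6999969482422], [261.1000061035156, 197.6999969482422]]
[284. 170.] 2995 [array([448.6, 304.5]), array([126.2,  60.4]), np.float64(54.1)]
[[387.1000061035156, 271.1000061035156], [436.1000061035156, 235.60000610351562], [510.0, 337.79998779296875], [461.1000061035156, 373.29998779296875]]
[ 24. 242.] 1291 [array([ 361.6, -145.8]), array([75.4, 73.6]), np.float64(5.3)]
[[320.70001220703125, -112.5999984741211], [327.5, -186.0], [402.5, -179.10000610351562], [395.79998779296875, -105.69999694824219]]
[248. 244.] 2432 [array([532.9, 199.2]), array([128.6,  61.2]), np.float64(54.9)]
[[470.8999938964844, 164.1999969482422], [520.9000244140625, 129.0], [594.9000244140625, 234.1999969482422], [544.7999877929688, 269.3999938964844]]
[195. 303.] 758 [array([594.7,  58.7]), array([47.8, 64.8]), np.float64(54.7)]
[[554.5, 57.900001525878906], [607.2999877929688, 20.5], [634.9000244140625, 59.5], [582.0, 96.9000015258789]]
```

View pics/w0.png

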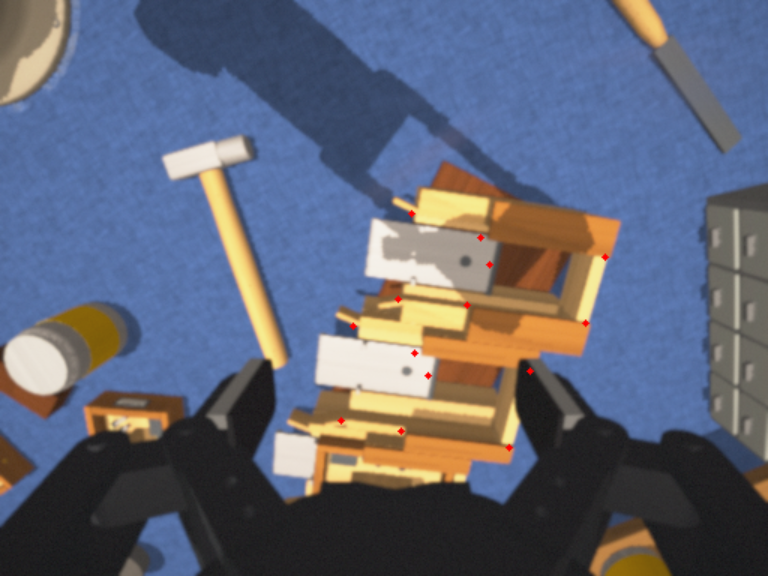

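The red marks, predicted from the bay poses, land on the keepers' corners: (467,305), (585,323) and (415,353). So the lower-left bay is the narrow one, with its origin near (484,356), and the middle bay is the wide one, near (568,249), both with yaw about 54.9°. Next I go over the wide till.

>>> send_rows --steps '[1, -2.8, -3.3, 0.7, 0, 1, -2.8, -3.3, 0.7, 0, 1, -2.8, -3.3, 0.7, 0, 1, -2.8, -3.3, 0.7, 0, 1, -2.8, -3.3, 0.7, 0, 1, -2.8, -3.3, 0.7, 0, 1, -2.8, -3.3, 0.7, 0, 1, -2.8, -3.3, 0.7, 0, 1, -2.8, -3.3, 0.7, 0, 1, -2.8, -3.3, 0.7, 4.4, 1, 0, 0, 0, 0, 1, 0, 0, 0, 0]'

```text
clock: 2.2
position: [0.5234, -0.1385, 0.2497]
ee_rot: [-0.001, 0.265, 0.964, 0.001]
contact_force: [-0.1, 1.1, -0.4]
width: 0.0854
gripper_force: 0.0
```

```bash
python3 - <<'E'
from h import *
im=grab('wrist'); np.save('w1.npy',im,allow_pickle=True); plan([.52,-.143,.25],149)
save(im,'w1.png',s=1.5)
E
```

```text
t 2.25 yaw 149.32 tilt 0.15 TURN 0.32 SHIFT cm [ 0.02 -0.61  0.02] rows 1 each [ 0.02 -0.61  0.02] q6 -82.0
```

View pics/w1.png

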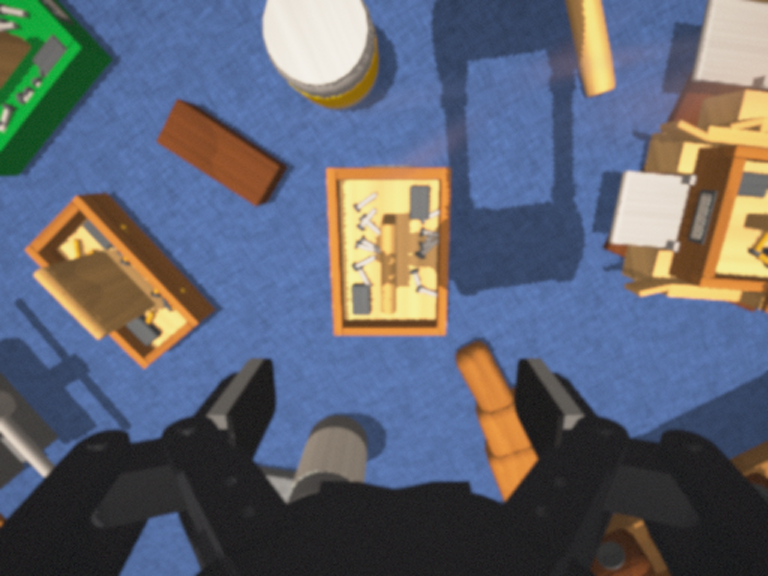

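The wide till is centred at about (388,250) in the wrist view. Its rim corners are (327,168), (450,168), (447,335) and (333,335), and the board top is the strip around x 381–396. I'll confirm its front end in one enlarged crop and compute the grasp.

```bash
python3 - <<'E'
from h import *
w1=np.load('w1.npy',allow_pickle=True).item();w0=np.load('w0.npy',allow_pickle=True).item();t=np.load('top0.npy',allow_pickle=True).item()
P=plane(w1,np.array([[327,168],[450,168],[447,335],[333,335]])/1.5,.04)[:,:2]*1000
print(P.round(1).tolist(),P.mean(0),[np.linalg.norm(P[i]-P[(i+1)%4]).round(1) for i in range(4)],[np.degrees(np.arctan2(*(P[a]-P[b])[::-1])).round(1) for a,b in((0,3),(1,2))])
B=plane(w1,np.array([[381,215],[396,215],[396,312],[381,312]])/1.5,.095)[:,:2]*1000
print('board',B.round(1).tolist(),B.mean(0),[np.linalg.norm(B[i]-B[(i+1)%4]).round(1) for i in range(4)])
# mask rim of wide till, red-brown
hsv=cv2.cvtColor(w1['color'],cv2.COLOR_RGB2HSV)
m=((hsv[...,0]<25)&(hsv[...,1]>60)).astype(np.uint8); m[:100]=0;m[228:]=0;m[:,:205]=0;m[:,310:]=0
ys,xs=np.where(cv2.morphologyEx(m,cv2.MORPH_OPEN,np.ones((2,2))))
r=cv2.minAreaRect((plane(w1,np.c_[xs,ys],.04)[:,:2]*1000).astype(np.float32)); print([np.round(x,1) for x in r])
can=np.zeros((400,800,3),np.uint8)
for k,im in enumerate((t,w0)):
    c=proj(im,[.52-.065,-.143+.038,.02])[0].astype(int); print(c)
    x0,y0=max(c[0]-30,0),max(c[1]-30,0)
    can[:,k*400:k*400+400]=cv2.resize(im['color'][y0:y0+60,x0:x0+60,::-1],(400,400),interpolation=cv2.INTER_CUBIC)
cv2.imwrite('pics/c2.png',can)
E
```

```text
[[433.0, -149.2], [485.0, -61.7], [614.4, -135.3], [560.4, -226.2]] [ 523.204381  -143.0845725] [np.float64(101.8), np.float64(148.9), np.float64(105.7), np.float64(148.9)] [np.float64(148.8), np.float64(150.4)]
board [[484.7, -126.2], [490.2, -116.9], [553.7, -154.6], [547.8, -164.5]] [ 519.09850504 -140.5335327 ] [np.float64(10.8), np.float64(73.9), np.float64(11.5), np.float64(73.9)]
[array([ 524.2, -142.6]), array([104.9, 150.1]), np.float64(59.5)]
[306 205]
[ 88 265]
```

View pics/c2.png

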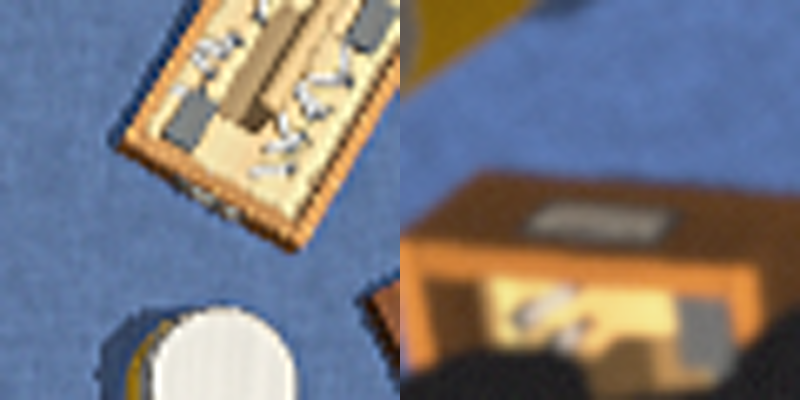

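The crop shows a grey card frame on the robot-side end face in both views, near (200,190) and (600,222), so the front faces along tool +x. The rim measures 105 x 150 mm, which matches the wide till. Next I grasp it.

>>> send_rows --steps '[1, -0.16, -0.35, 4.6, 0, 1, 0, 0, 4.6, 0, 1, 0, 0, 4.6, 0, 1, 0, 0, 3.0, 0, 1, 0, 0, 2.0, 0, -1, 0, 0, 0, 0, -1, 0, 0, 0, 0, -1, 0, 0, 0, 0, -1, 0, 0, 0, 0, -1, 0, 0, 0, 0, -1, 0, 0, 0, 0, -1, 0, 0, 0, 0]' --newtons 50

```text
clock: 3.45
position: [0.5236, -0.1441, 0.0641]
ee_rot: [0.001, 0.266, 0.964, -0.0]
contact_force: [-1.4, 0.5, 5.8]
width: 0.011
gripper_force: 53.5
```

>>> send_rows --steps '[-1, 0, 0, -2, 0, -1, 0, 0, -3.5, 0, -1, 0, 0, -3.5, 0, -1, 0, 0, -3, 0, -1, 2.5, 2, 0, 0, -1, 3.6, 2.9, 0, 0, -1, 3.6, 2.9, 0, 0, -1, 3.6, 2.9, 0, 0, -1, 3.6, 2.9, 0, 0, -1, 1, 1, 0, 0, -1, 0, 0, 0, -3, -1, 0, 0, 0, -6]'

```text
clock: 4.65
position: [0.4429, 0.0742, 0.1822]
ee_rot: [-0.001, 0.187, 0.982, -0.0]
contact_force: [1.0, -0.0, -4.1]
width: 0.0111
gripper_force: 52.0
```

>>> send_rows --steps '[-1, 0, 0, 0, -8.5, -1, 0, 0, 0, -8.5, -1, 0, 0, 0, -8.5, -1, 0, 0, 0, -8.5, -1, 0, 0, 0, -8.5, -1, 0, 0, 0, -8.5, -1, 0, 0, 0, -8.5, -1, 0, 0, 0, -8.5, -1, 0, 0, 0, -6, -1, 0, 0, 0, -2.6, -1, 0, 0, 0, 0, -1, 0, 0, 0, 0]'

```text
clock: 5.85
position: [0.4435, 0.0734, 0.1824]
ee_rot: [-0.001, -0.46, 0.888, 0.0]
contact_force: [0.4, 0.6, -3.9]
width: 0.0113
gripper_force: 52.0
```

```bash
python3 - <<'E'
from h import *
d=np.array([np.cos(np.radians(54.9)),np.sin(np.radians(54.9))]); O=np.array([.5684,.2490])
g=O-.215*d; plan([g[0],g[1],.130],234.9)
s=get_state();print(s['width'],s['contact_force'],s['moment'])
im=grab('wrist'); np.save('w2.npy',im,allow_pickle=True)
save(im,'w2.png',s=1.5)
# where would bay features be
e=np.array([d[1],-d[0]])
for x,h,y in((-.125,-.001,.029),(-.087,.024,.0545),(-.025,.051,.0445),(-.025,.045,.0445),(.087,.051,.0445),(.087,.045,0.0545)):
    print(x,h,[proj(im,[*(O+d*x+e*k*y),.06+h])[0].round(1).tolist() for k in(-1,1)])
E
```

```text
t 5.85 yaw -125.27 tilt 0.08 TURN -0.17 SHIFT cm [-0.05 -0.13  5.24] rows 2 each [-0.03 -0.06  2.62] q6 -144.0
0.011340623183379276 [ 0.42828273  0.56267192 -3.91459756] [ 0.05390051  0.07857753 -0.01242175]
-0.125 -0.001 [[288.3, 264.9], [235.9, 265.0]]
-0.087 0.024 [[313.4, 308.7], [210.9, 308.9]]
-0.025 0.051 [[304.8, 374.9], [219.7, 375.0]]
-0.025 0.045 [[304.0, 369.8], [220.5, 370.0]]
0.087 0.051 [[300.0, 443.2], [225.1, 443.4]]
0.087 0.045 [[307.7, 437.7], [217.5, 437.8]]
```

View pics/w2.png

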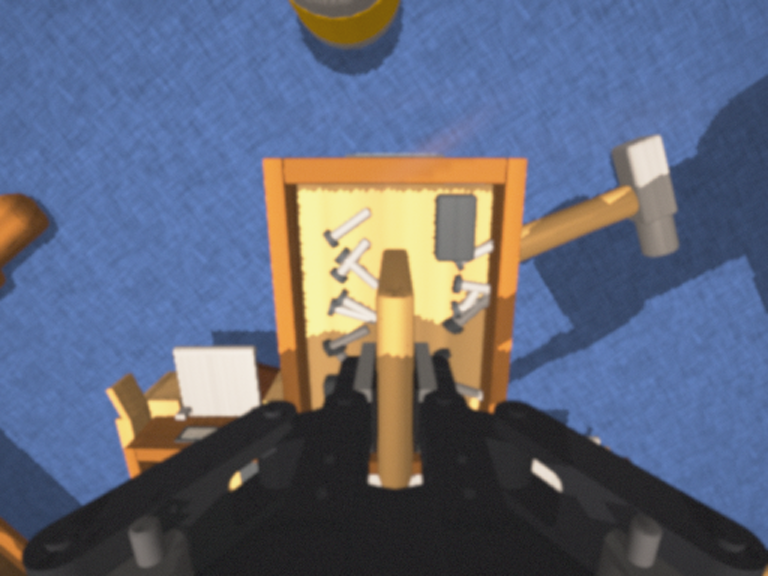

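The wrist view shows the till held level, with its front edge corners at (263,158) and (527,158). From these I get the till's pose in the tool.

```bash
python3 - <<'E'
from h import *
im=np.load('w2.npy',allow_pickle=True).item()
T=pose(get_state()); 
P=plane(im,np.array([[263,158],[527,158],[288,184],[505,184],[278,360],[513,360]])/1.5,.158)
L=((P-T[:3,3])@T[:3,:3]*1000).round(1)
print(L)
# side edges by colour: outer edges per row
hsv=cv2.cvtColor(im['color'],cv2.COLOR_RGB2HSV); m=(hsv[...,0]<20)&(hsv[...,1]>90)
r=[]
for v in range(120,235,8):
    xs=np.where(m[v,165:360])[0]+165
    q=((plane(im,[[xs[0]-.5,v],[xs[-1]+.5,v]],.158)-T[:3,3])@T[:3,:3]*1000); r.append([v,*q[0,:2],*q[1,:2],(q[0,1]+q[1,1])/2,q[1,1]-q[0,1]])
print(np.array(r).round(1))
E
```

```text
[[ 75.9 -51.4  24.5]
 [ 75.9  51.9  24.6]
 [ 65.9 -42.2  24.5]
 [ 65.9  43.9  24.6]
 [-10.9 -52.3  24.5]
 [-10.9  53.4  24.6]]
[[ 1.200e+02  6.750e+01 -5.190e+01  6.750e+01  5.150e+01 -2.000e-01
   1.034e+02]
 [ 1.280e+02  6.280e+01 -5.170e+01  6.290e+01  5.190e+01  1.000e-01
   1.036e+02]
 [ 1.360e+02  5.810e+01 -5.150e+01  5.810e+01  5.170e+01  1.000e-01
   1.032e+02]
 [ 1.440e+02  5.330e+01 -5.190e+01  5.330e+01  5.150e+01 -2.000e-01
   1.034e+02]
 [ 1.520e+02  4.840e+01 -5.170e+01  4.850e+01  5.930e+01  3.800e+00
   1.110e+02]
 [ 1.600e+02  4.350e+01 -5.150e+01  4.360e+01  5.980e+01  4.100e+00
   1.113e+02]
 [ 1.680e+02  3.850e+01 -5.190e+01  3.850e+01  6.030e+01  4.200e+00
   1.122e+02]
 [ 1.760e+02  3.330e+01 -5.170e+01  3.340e+01  5.190e+01  1.000e-01
   1.036e+02]
 [ 1.840e+02  2.810e+01 -5.150e+01  2.820e+01  5.170e+01  1.000e-01
   1.032e+02]
 [ 1.920e+02  2.290e+01 -5.130e+01  2.290e+01  5.150e+01  1.000e-01
   1.029e+02]
 [ 2.000e+02  1.750e+01 -5.180e+01  1.750e+01  5.130e+01 -2.000e-01
   1.031e+02]
 [ 2.080e+02  1.200e+01 -5.160e+01  1.210e+01  5.110e+01 -2.000e-01
   1.027e+02]
 [ 2.160e+02  6.500e+00 -5.140e+01  6.500e+00  5.090e+01 -2.000e-01
   1.023e+02]
 [ 2.240e+02  8.000e-01 -5.190e+01  8.000e-01  5.140e+01 -2.000e-01
   1.033e+02]
 [ 2.320e+02 -5.000e+00 -5.240e+01 -5.000e+00  5.190e+01 -2.000e-01
   1.043e+02]]
```

>>> send_rows --steps '[-1, -0.05, -0.13, 2.8, -0.2, -1, 0, 0, 2.78, 0, -1, 0, 0, 0, 0, -1, -2, 0, 0, 0, -1, -2, 0, 0, 0, -1, -2, 0, 0, 0, -1, -2, 0, 0, 0, -1, -2, 0, 0, 0, -1, 0, 0, 0, 0]'

```text
clock: 6.8
position: [0.5052, 0.1572, 0.1285]
ee_rot: [0.002, -0.462, 0.887, 0.0]
contact_force: [-0.0, 0.5, -3.9]
width: 0.0109
gripper_force: 52.0
```

```bash
cat >> h.py <<'E'
def bay(O,yaw=54.9,g=None):
    s=get_state(); T=pose(s); a=np.radians(yaw); d=np.array([np.cos(a),np.sin(a)]); l=np.array([-d[1],d[0]])
    r=T[:2,3]-np.array(O); print('t',round(s['clock'],2),'TCP in bay mm',(np.array([r@d,r@l,T[2,3]-.06])*1000).round(1),'yaw err',round((np.degrees(np.arctan2(T[1,0],T[0,0]))-yaw-180+180)%360-180,2),'F bay',np.round([s['contact_force'][:2]@d,s['contact_force'][:2]@l,s['contact_force'][2]],1),'M',np.round(s['moment'],2),'w',round(s['width']*1000,1))
WO=[.5684,.2490]; NO=[.4842,.3557]
E
python3 -c "
from h import *
bay(WO)"
```

```text
t 6.8 TCP in bay mm [-111.4   -1.1   68.5] yaw err 0.16 F bay [ 0.3  0.3 -3.9] M [0.06 0.   0.01] w 10.9
```

>>> send_rows --steps '[-1, 0, 0.1, 0.2, 0.15, -1, 0, 0, 0, 0, -1, -1.5, 0, 0, 0, -1, -1.5, 0, 0, 0, -1, -1.5, 0, 0, 0, -1, 0, 0, 0, 0]'

```text
clock: 7.4
position: [0.5303, 0.1945, 0.1254]
ee_rot: [0.002, -0.461, 0.887, 0.0]
contact_force: [0.1, 0.3, -3.5]
width: 0.011
gripper_force: 52.0
```

```bash
python3 -c "
from h import *
bay(WO)"
```

```text
t 7.4 TCP in bay mm [-66.5  -0.2  65.4] yaw err 0.02 F bay [ 0.3  0.1 -3.5] M [-0.03 -0.06 -0.01] w 11.0
```

>>> send_rows --steps '[-1, -1.5, 0, 0, 0, -1, -1.5, 0, 0, 0, -1, -1.4, 0, 0, 0, -1, 0, 0, 0, 0, -1, 0, 0, 0.1, 0, -1, 0, 0, 0, 0]'

```text
clock: 8.0
position: [0.553, 0.2281, 0.1241]
ee_rot: [-0.0, -0.461, 0.888, 0.0]
contact_force: [0.1, -0.6, -2.8]
width: 0.0109
gripper_force: 52.0
```

```bash
python3 -c "
from h import *
bay(WO)"
```

```text
t 8.0 TCP in bay mm [-26.    0.6  64.1] yaw err -0.05 F bay [-0.4 -0.5 -2.8] M [ 0.11 -0.02 -0.02] w 10.9
```

>>> send_rows --steps '[-1, -0.7, 0, 0, 0, -1, 0, 0, 0, 0, 1, 0, 0, 0, 0, 1, 0, 0, 0, 0, 1, 0, 0, 0, 0, 1, 0, 0, 0, 0, 1, 0, 0, 0, 0, 1, 0, 0, -3, 0, 1, 0, 0, -3, 0, 1, 0, 0, 0, 0]'

```text
clock: 9.0
position: [0.5601, 0.2349, 0.1888]
ee_rot: [0.005, -0.461, 0.888, -0.001]
contact_force: [-0.8, -0.3, -0.3]
width: 0.085
gripper_force: 0.0
```

```bash
python3 -c "
from h import *
bay(WO)"
```

```text
t 9.0 TCP in bay mm [-16.4  -1.3 128.8] yaw err -0.05 F bay [-0.8  0.5 -0.3] M [ 0.01 -0.07 -0.  ] w 85.0
```

>>> send_rows --steps '[1, 3, 0.1, 0, 0, -1, 3.4, 0, 0, 0, -1, 3, 0, 0, 0, -1, 0, 0, 0, 0, -1, 0, 0, 0, 0, -1, 0, 0, 0, 0, -1, 0, 0, 0, 0, -1, 0, 0, 3, 0, -1, 0, 0, 3, 0, -1, 0, 0, 0, 0]'

```text
clock: 10.0
position: [0.4996, 0.1578, 0.1206]
ee_rot: [-0.004, -0.461, 0.887, 0.001]
contact_force: [-1.1, 0.1, -0.5]
width: 0.0
gripper_force: 0.0
```

```bash
python3 - <<'E'
from h import *
bay(WO)
im=grab('wrist'); save(im,'w3.png',s=1.5); np.save('w3.npy',im,allow_pickle=True)
E
```

```text
t 10.0 TCP in bay mm [-114.2    3.8   60.6] yaw err -0.01 F bay [-0.6  1.  -0.5] M [-0.03  0.04 -0.03] w 0.0
```

View pics/w3.png

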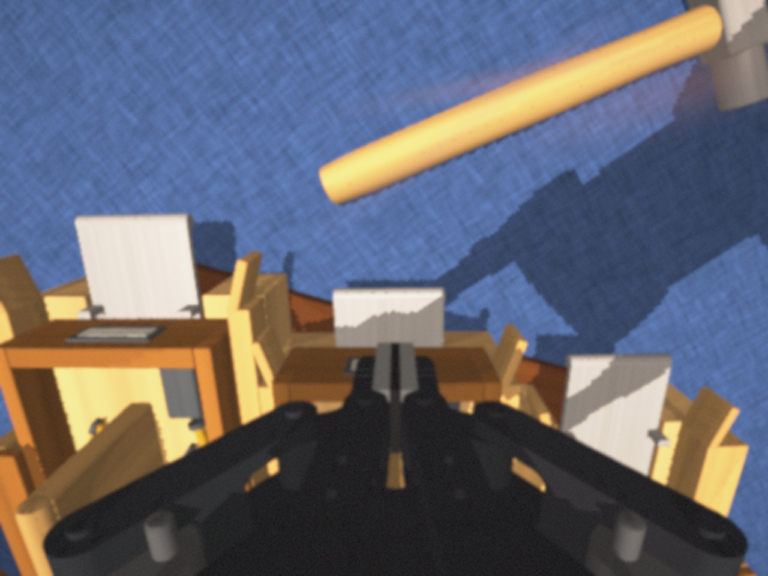

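The wrist view shows the till seated in the wide bay mouth, with its front rim at about row 348, the tongue at (334–445, 290–345) ahead of it, and the stored till undisturbed at left. I'll check the position numerically.

```bash
python3 - <<'E'
from h import *
im=np.load('w3.npy',allow_pickle=True).item()
a=np.radians(54.9); d=np.array([np.cos(a),np.sin(a)]); l=np.array([-d[1],d[0]])
def b(px,z): 
    P=plane(im,np.array(px)/1.5,z)[:,:2]-WO; return (np.c_[P@d,P@l]*1000).round(1).tolist()
print('tongue front',b([[334,290],[445,290]],.059)); print('till front rim',b([[276,349],[498,349]],.1))
bay(WO); T=pose(get_state()); plan([*(np.array(WO)-.109*d),.075])
E
```

```text
tongue front [[-125.2, -27.3], [-125.2, 30.4]]
till front rim [[-110.5, -47.6], [-110.4, 49.0]]
t 10.05 TCP in bay mm [-113.     2.7   62.6] yaw err -0.01 F bay [ 0.1 -0.2  0.4] M [-0.01  0.01 -0.01] w -0.2
t 10.05 yaw -125.11 tilt 0.26 TURN 0 SHIFT cm [-0.42 -0.28  4.76] rows 1 each [-0.42 -0.28  4.76] q6 -135.0
```

>>> send_rows --steps '[-1, -0.5, -0.2, 0, 0, -1, 0, 0, 2.8, 0, -1, 0, 0, 2.7, 0, -1, 0, 0, 0, 0, -1, 0, 0, 0, 0, -1, 0, 0, 0, 0]'

```text
clock: 10.65
position: [0.5084, 0.1612, 0.0708]
ee_rot: [0.002, -0.461, 0.888, -0.0]
contact_force: [-0.3, 0.3, 1.0]
width: -0.0001
gripper_force: 0.0
```

```bash
python3 - <<'E'
from h import *
im=np.load('w3.npy',allow_pickle=True).item()
a=np.radians(54.9); d=np.array([np.cos(a),np.sin(a)]); l=np.array([-d[1],d[0]])
def b(px,z): 
    P=plane(im,np.array(px)/1.5,z)[:,:2]-WO; return (np.c_[P@d,P@l]*1000).round(1).tolist()
print('till front rim',b([[275,383],[500,383]],.1))
bay(WO)
E
```

```text
till front rim [[-94.0, -49.5], [-93.8, 51.2]]
t 10.65 TCP in bay mm [-106.3   -1.4   10.8] yaw err -0.05 F bay [0.1 0.4 1. ] M [-0.04  0.04  0.01] w -0.1
```

>>> send_rows --steps '[-1, 0.3, 0.15, 0, 0, -1, 0, 0, 0.8, 0, -1, 0, 0, 0.8, 0, -1, 0, 0, 0.8, 0, -1, 0, 0, 0.8, 0, -1, 0, 0, 0, 0, -1, 0, 0, 0, 0]'

```text
clock: 11.35
position: [0.5048, 0.1595, 0.0371]
ee_rot: [0.001, -0.46, 0.888, 0.0]
contact_force: [1.0, 2.2, 6.1]
width: 0.0001
gripper_force: 2.8
```

```bash
python3 -c "
from h import *
bay(WO)"
```

```text
t 11.35 TCP in bay mm [-109.8    0.6  -22.9] yaw err -0.07 F bay [2.4 0.5 6.1] M [ 0.27 -0.1   0.  ] w 0.1
```

>>> send_rows --steps '[-1, -0.6, 0, -0.1, 0, -1, -0.6, 0, -0.1, 0, -1, -0.5, 0, -0.1, 0, -1, -0.4, 0, -0.1, 0, -1, 0, 0, 0, 0, -1, 0, 0, 0, 0]'

```text
clock: 11.95
position: [0.5126, 0.1742, 0.04]
ee_rot: [-0.004, -0.461, 0.887, -0.0]
contact_force: [-4.1, -4.8, 6.4]
width: 0.0002
gripper_force: 3.5
```

```bash
python3 -c "
from h import *
bay(WO)"
```

```text
t 11.95 TCP in bay mm [-93.3   2.7 -20. ] yaw err 0.03 F bay [-6.3  0.6  6.4] M [-0.86  0.67  0.01] w 0.2
```

>>> send_rows --steps '[-1, -0.4, -0.1, 0, 0, -1, 0, 0, 0, 0, -1, 0, 0, 0, 0, -1, 0, 0, 0, 0]'

```text
clock: 12.35
position: [0.5147, 0.1764, 0.0398]
ee_rot: [-0.005, -0.461, 0.887, -0.0]
contact_force: [-4.4, -6.5, 5.8]
width: -0.0001
gripper_force: 3.7
```

```bash
python3 -c "
from h import *
bay(WO)"
```

```text
t 12.35 TCP in bay mm [-90.3   2.3 -20.2] yaw err 0.04 F bay [-7.8 -0.2  5.8] M [-1.02  0.94  0.03] w -0.1
```

>>> send_rows --steps '[-1, -0.3, -0.1, 0, 0, -1, 0, 0, 0, 0, -1, -0.3, 0, 0, 0, -1, 0, 0, 0, 0, -1, 0, 0, 0, 0]'

```text
clock: 12.85
position: [0.5176, 0.1795, 0.0396]
ee_rot: [-0.007, -0.462, 0.887, -0.0]
contact_force: [-8.0, -9.7, 7.7]
width: 0.0
gripper_force: 4.0
```

```bash
python3 -c "
from h import *
bay(WO)"
```

```text
t 12.85 TCP in bay mm [-86.1   1.6 -20.4] yaw err 0.07 F bay [-12.5   0.9   7.7] M [-1.35  1.1   0.06] w 0.0
```

>>> send_rows --steps '[-1, -0.3, 0, 0, 0, -1, 0, 0, 0, 0, -1, 0, 0, 0, 0]'

```text
clock: 13.15
position: [0.5175, 0.1794, 0.0397]
ee_rot: [-0.01, -0.462, 0.887, -0.002]
contact_force: [-10.8, -17.1, 12.4]
width: -0.0
gripper_force: 3.9
```

```bash
python3 -c "
from h import *
bay(WO)"
```

```text
t 13.15 TCP in bay mm [-86.2   1.6 -20.3] yaw err 0.13 F bay [-20.2  -1.   12.4] M [-2.18  1.35  0.  ] w -0.0
```

>>> send_rows --steps '[-1, 0.7, 0, 0, 0, -1, 0.7, 0, 0, 0, -1, 0.6, 0, 0, 0, -1, 0, 0, -0.7, 0, -1, 0, 0, -0.7, 0, -1, 0, 0, -2, 0, -1, 0, 0, -4, 0, -1, 0, 0, -4, 0, -1, 0, 0, -4, 0, -1, 2, 0, -4, 0, -1, 0, 0, 0, 0, -1, 0, 0, 0, 0]'

```text
clock: 14.35
position: [0.5018, 0.153, 0.2356]
ee_rot: [0.0, -0.46, 0.888, 0.0]
contact_force: [0.7, 0.1, -1.3]
width: 0.0001
gripper_force: 0.0
```

```bash
python3 - <<'E'
from h import *
bay(WO); plan([.414,-.375,.25],186)
im=grab('wrist'); np.save('w4.npy',im,allow_pickle=True)
can=np.zeros((600,800,3),np.uint8); can[:450,:600]=cv2.resize(im['color'][:,:,::-1],(600,450))
t=grab('top'); np.save('top1.npy',t,allow_pickle=True); can[300:600,430:800]=cv2.resize(t['color'][105:235,120:280,::-1],(370,300),interpolation=cv2.INTER_CUBIC)
cv2.imwrite('pics/w4.png',can)
E
```

```text
t 14.35 TCP in bay mm [-116.9   -0.7  175.6] yaw err -0.07 F bay [ 0.5 -0.5 -1.3] M [ 0.   -0.02 -0.  ] w 0.1
t 14.35 yaw -125.17 tilt 0.04 TURN 48.83 SHIFT cm [ 14.25 -51.59  -1.46] rows 12 each [ 1.19 -4.3  -0.12] q6 -135.0
```

View pics/w4.png

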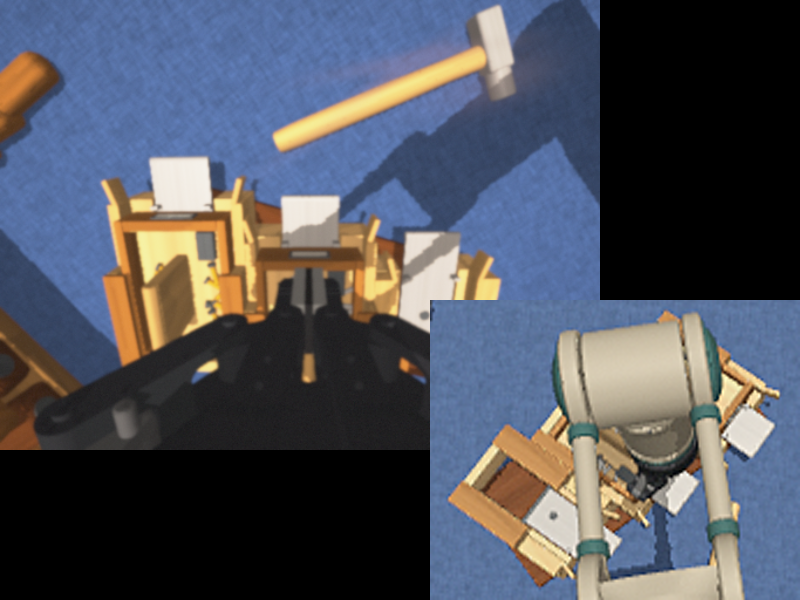

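The wide till's front face and its raised tongue look the same as the stored till's, so it is home and latched, and the bystanders are unmoved. Next I turn and travel to the narrow till.

>>> send_rows --steps '[-1, 0, 0, 0, 8.5, -1, 0, 0, 0, 8.5, -1, 0, 0, 0, 8.5, -1, 0, 0, 0, 8.5, -1, 0, 0, 0, 8.5, -1, 0, 0, 0, 6.3, 1, 1, -4, 0, 0, 1, 1.2, -4.5, 0, 0, 1, 1.2, -4.5, 0, 0, 1, 1.2, -4.5, 0, 0, 1, 1.2, -4.5, 0, 0, 1, 1.2, -4.5, 0, 0]'

```text
clock: 15.65
position: [0.4591, -0.1189, 0.2331]
ee_rot: [-0.002, -0.053, 0.999, 0.001]
contact_force: [1.1, -0.5, 1.0]
width: 0.0846
gripper_force: 0.0
```

>>> send_rows --steps '[1, 1.2, -4.2, -0.3, 0, 1, 1.2, -4.2, -0.3, 0, 1, 1.2, -4.2, -0.3, 0, 1, 1.2, -4.2, -0.3, 0, 1, 1.2, -4.2, -0.3, 0, 1, 1.2, -4.2, 0, 0, 1, 0, 0, 0, 0, 1, 0, 0, 0, 0]'

```text
clock: 16.45
position: [0.4147, -0.3759, 0.2476]
ee_rot: [-0.001, -0.052, 0.999, 0.002]
contact_force: [0.1, 0.2, -0.1]
width: 0.0853
gripper_force: 0.0
```

```bash
python3 - <<'E'
from h import *
plan([.414,-.375,.25],186)
im=grab('wrist'); np.save('w5.npy',im,allow_pickle=True); save(im,'w5.png',s=1.5)
c=proj(im,[.414,-.375,.04])[0]; print(c)
hsv=cv2.cvtColor(im['color'],cv2.COLOR_RGB2HSV)
m=((hsv[...,0]<25)&(hsv[...,1]>60)).astype(np.uint8)
m=cv2.morphologyEx(m,cv2.MORPH_OPEN,np.ones((2,2)))
n,l,st,ce=cv2.connectedComponentsWithStats(m)
for i in range(1,n):
    if st[i,4]<400: continue
    ys,xs=np.where(l==i)
    for z in(.04,):
        r=cv2.minAreaRect((plane(im,np.c_[xs,ys],z)[:,:2]*1000).astype(np.float32)); print(ce[i].round(),st[i],[np.round(x,1) for x in r])
E
```

```text
t 16.45 yaw -174.06 tilt 0.31 TURN -0.06 SHIFT cm [ 0.06  0.1  -0.24] rows 1 each [ 0.06  0.1  -0.24] q6 -145.0
[262.83676016 168.75709288]
[302.   5.] [275   0  60  13 670] [array([ 222. , -347.6]), array([12.4, 66.9]), np.float64(6.6)]
[377. 148.] [ 352  109   49   79 2555] [array([ 373.6, -231.5]), array([96.6, 45.6]), np.float64(24.9)]
[264. 172.] [ 230  112   64  114 4110] [array([ 417.3, -374.4]), array([150.1,  78.3]), np.float64(7.6)]
[458. 147.] [ 438  123   60   59 1554] [array([ 358.3, -117.2]), array([67.7, 77.9]), np.float64(84.1)]
[ 12. 260.] [   0  134   38  219 4593] [array([ 596.7, -727.3]), array([ 64.5, 387.8]), np.float64(78.9)]
[ 27. 191.] [ 11 137  31 123 868] [array([ 492.5, -697.6]), array([ 27.2, 181.2]), np.float64(87.8)]
[502. 311.] [487 293  25  43 524] [array([620. ,  36.7]), array([89.4, 40.3]), np.float64(23.2)]
```

The narrow till measures 150 x 78 mm, centred at (417,-374) with yaw 7.6°, which matches. Next I grasp it.

>>> send_rows --steps '[1, -0.22, 0.1, 4.6, -1.6, 1, 0, 0, 4.6, 0, 1, 0, 0, 4.6, 0, 1, 0, 0, 3.0, 0, 1, 0, 0, 1.6, 0, -1, 0, 0, 0, 0, -1, 0, 0, 0, 0, -1, 0, 0, 0, 0, -1, 0, 0, 0, 0, -1, 0, 0, 0, 0, -1, 0, 0, 0, 0, -1, 0, 0, 0, 0]' --newtons 50

```text
clock: 17.7
position: [0.418, -0.3757, 0.0672]
ee_rot: [0.001, -0.067, 0.998, -0.001]
contact_force: [0.9, -0.8, 4.9]
width: 0.0107
gripper_force: 55.2
```

```bash
python3 - <<'E'
from h import *
print(get_state()['position'],get_state()['width'])
d=np.array([np.cos(np.radians(54.9)),np.sin(np.radians(54.9))]); g=np.array(NO)-.225*d; print(g); plan([*g,.185])
E
```

```text
[ 0.41804373 -0.37565277  0.06717036] 0.010725536907887972
[0.35482382 0.17161631]
t 17.7 yaw -172.36 tilt 0.14 TURN 0 SHIFT cm [ -1.03  55.06 -11.89] rows 12 each [-0.09  4.59 -0.99] q6 -147.0
```

>>> send_rows --steps '[-1, 0, 0, -2, 0, -1, 0, 0, -3.5, 0, -1, 0, 0, -4, 0, -1, 0, 0, -2.5, 0, -1, 0, 2.5, 0, 0, -1, -0.1, 4.7, 0, 0, -1, -0.1, 4.7, 0, 0, -1, -0.1, 4.7, 0, 0, -1, -0.1, 4.7, 0, 0, -1, -0.1, 4.7, 0, 0, -1, -0.1, 4.7, 0, 0, -1, -0.1, 4.7, 0, 0]'

```text
clock: 18.9
position: [0.3755, -0.0211, 0.1854]
ee_rot: [-0.001, -0.066, 0.998, 0.001]
contact_force: [2.5, -0.3, -4.3]
width: 0.0109
gripper_force: 53.9
```

>>> send_rows --steps '[-1, -0.1, 4.7, 0, 0, -1, -0.1, 4.7, 0, 0, -1, -0.1, 4.7, 0, 0, -1, -0.1, 4.0, 0, -2, -1, 0, 2, 0, -5, -1, 0, 0, 0, -8.5, -1, 0, 0, 0, -8.5, -1, 0, 0, 0, -8.5, -1, 0, 0, 0, -8.5, -1, 0, 0, 0, -6.3, -1, 0, 0, 0, 0, -1, 0, 0, 0, 0]'

```text
clock: 20.1
position: [0.353, 0.1764, 0.1856]
ee_rot: [-0.001, -0.46, 0.888, 0.0]
contact_force: [0.1, 0.1, -4.2]
width: 0.011
gripper_force: 53.9
```

```bash
python3 - <<'E'
from h import *
bay(NO)
d=np.array([np.cos(np.radians(54.9)),np.sin(np.radians(54.9))]); g=np.array(NO)-.225*d; plan([*g,.132],234.9)
im=grab('wrist'); np.save('w6.npy',im,allow_pickle=True); s=get_state(); T=pose(s); zr=T[2,3]-.0272
hsv=cv2.cvtColor(im['color'],cv2.COLOR_RGB2HSV); m=(hsv[...,0]<20)&(hsv[...,1]>90)
r=[]
for v in range(112,235,8):
    xs=np.where(m[v,165:360])[0]+165
    if len(xs)<2: continue
    q=((plane(im,[[xs[0]-.5,v],[xs[-1]+.5,v]],zr)-T[:3,3])@T[:3,:3]*1000); r.append([v,q[0,0],q[0,1],q[1,1],(q[0,1]+q[1,1])/2,q[1,1]-q[0,1]])
print(np.array(r).round(1))
col=np.where(m[60:200,235:240].all(1))[0]+60; print(col[:12], ((plane(im,[[237,col[0]-.5]],zr)-T[:3,3])@T[:3,:3]*1000).round(1))
E
```

```text
t 20.1 TCP in bay mm [-222.2    4.2  125.6] yaw err -0.1 F bay [ 0.2 -0.1 -4.2] M [ 0.02  0.01 -0.02] w 11.0
t 20.1 yaw -125.2 tilt 0.1 TURN -0.1 SHIFT cm [ 0.28 -0.43  5.36] rows 2 each [ 0.14 -0.21  2.68] q6 -128.0
[[ 1.120e+02  7.200e+01 -3.850e+01  3.870e+01  1.000e-01  7.720e+01]
 [ 1.200e+02  6.740e+01 -3.880e+01  3.900e+01  1.000e-01  7.780e+01]
 [ 1.280e+02  6.260e+01 -3.850e+01  3.920e+01  4.000e-01  7.770e+01]
 [ 1.360e+02  5.780e+01 -4.060e+01  3.890e+01 -9.000e-01  7.960e+01]
 [ 1.440e+02  5.300e+01 -5.210e+01  3.860e+01 -6.800e+00  9.080e+01]
 [ 1.520e+02  4.810e+01 -6.140e+01  3.890e+01 -1.120e+01  1.003e+02]
 [ 1.600e+02  4.300e+01 -4.730e+01  3.800e+01 -4.700e+00  8.530e+01]
 [ 1.680e+02  3.800e+01 -5.980e+01  3.830e+01 -1.080e+01  9.810e+01]
 [ 1.760e+02  3.270e+01 -3.850e+01  3.800e+01 -2.000e-01  7.640e+01]
 [ 1.840e+02  2.750e+01 -3.880e+01  3.830e+01 -2.000e-01  7.710e+01]
 [ 1.920e+02  2.210e+01 -3.850e+01  3.800e+01 -2.000e-01  7.640e+01]
 [ 2.000e+02  1.670e+01 -3.880e+01  3.830e+01 -2.000e-01  7.710e+01]
 [ 2.080e+02  1.110e+01 -3.850e+01  3.870e+01  1.000e-01  7.710e+01]
 [ 2.160e+02  5.500e+00 -3.880e+01  3.830e+01 -2.000e-01  7.720e+01]
 [ 2.240e+02 -3.000e-01 -3.850e+01  3.870e+01  1.000e-01  7.720e+01]
 [ 2.320e+02 -6.100e+00 -3.820e+01  3.840e+01  1.000e-01  7.660e+01]]
[104 105 106 107 108 109 110 111 112 113 114 115] [[ 76.8 -15.4  27.3]]
```

>>> send_rows --steps '[-1, 0, -0.4, 2.8, -0.1, -1, 0, 0, 2.8, 0, -1, 0, 0, 0, 0, -1, -1, 0, 0, 0, -1, -2, 0, 0, 0, -1, 0, 0, 0, 0, -1, 0, 0, 0, 0]'

```text
clock: 20.85
position: [0.3756, 0.1998, 0.1315]
ee_rot: [0.001, -0.462, 0.887, -0.0]
contact_force: [-1.4, -0.5, -3.6]
width: 0.0108
gripper_force: 53.9
```

```bash
python3 -c "
from h import *
bay(NO)"
```

```text
t 20.85 TCP in bay mm [-190.    -0.8   71.5] yaw err 0.18 F bay [-1.2  0.9 -3.6] M [ 0.01  0.01 -0.  ] w 10.8
```

>>> send_rows --steps '[-1, 0, 0.1, 0.25, 0.15, -1, -2, 0, 0, 0, -1, -2, 0, 0, 0, -1, -2, 0, 0, 0, -1, -1.5, 0, 0, 0, -1, 0, 0, 0, 0, -1, 0, 0, 0, 0]'

```text
clock: 21.55
position: [0.4157, 0.2602, 0.1274]
ee_rot: [-0.001, -0.461, 0.887, -0.0]
contact_force: [-0.4, -1.2, -3.2]
width: 0.0109
gripper_force: 53.9
```

```bash
python3 -c "
from h import *
bay(NO)"
```

```text
t 21.55 TCP in bay mm [-117.5    1.1   67.4] yaw err 0.02 F bay [-1.2 -0.4 -3.2] M [ 0.01  0.03 -0.  ] w 10.9
```

>>> send_rows --steps '[-1, 0, -0.05, -0.1, 0, -1, -1.5, 0, 0, 0, -1, -1.5, 0, 0, 0, -1, -1.5, 0, 0, 0, -1, 0, 0, 0, 0, -1, 0, 0, 0, 0]'

```text
clock: 22.15
position: [0.443, 0.2977, 0.1284]
ee_rot: [-0.0, -0.461, 0.887, -0.0]
contact_force: [-0.2, -0.3, -4.0]
width: 0.0112
gripper_force: 53.9
```

```bash
python3 -c "
from h import *
bay(NO)"
```

```text
t 22.15 TCP in bay mm [-71.1   0.3  68.4] yaw err 0.06 F bay [-0.4 -0.  -4. ] M [-0.05  0.01  0.02] w 11.2
```

>>> send_rows --steps '[-1, -1.5, 0, 0, 0, -1, -1.5, 0, 0, 0, -1, -1.5, 0, 0, 0, -1, -0.7, 0, 0.1, 0, -1, 0, 0, 0, 0, -1, 0, 0, 0, 0]'

```text
clock: 22.75
position: [0.4724, 0.3395, 0.1274]
ee_rot: [-0.001, -0.461, 0.887, -0.0]
contact_force: [0.4, -0.5, -4.3]
width: 0.0109
gripper_force: 53.9
```

```bash
python3 -c "
from h import *
bay(NO)"
```

```text
t 22.75 TCP in bay mm [-20.    0.3  67.4] yaw err 0.02 F bay [-0.2 -0.6 -4.3] M [-0.06  0.01 -0.05] w 10.9
```

>>> send_rows --steps '[1, 0, 0, 0, 0, 1, 0, 0, 0, 0, 1, 0, 0, 0, 0, 1, 0, 0, 0, 0, 1, 0, 0, 0, 0, 1, 0, 0, -3, 0, 1, 0, 0, -3, 0, 1, 0, 0, 0, 0, 1, 2.5, 0, 0, 0, -1, 3.5, 0, 0, 0, -1, 3.2, 0, 0, 0, -1, 0, 0, 0, 0]'

```text
clock: 23.95
position: [0.4162, 0.2616, 0.187]
ee_rot: [-0.002, -0.46, 0.888, -0.0]
contact_force: [0.4, 0.3, -0.0]
width: 0.044
gripper_force: 0.0
```

>>> send_rows --steps '[-1, 0, 0, 0, 0, -1, 0, 0, 0, 0, -1, 0, 0, 0, 0, -1, 0, 0, 0, 0, -1, 0, 0, 2.5, 0, -1, 0, 0, 2.5, 0, -1, 0, 0, 2.5, 0, -1, 0, 0, 0, 0, -1, 0, 0, 0, 0]'

```text
clock: 24.85
position: [0.4201, 0.2649, 0.1127]
ee_rot: [-0.0, -0.461, 0.887, 0.0]
contact_force: [-0.7, -0.2, 0.2]
width: 0.0001
gripper_force: 0.0
```

```bash
python3 - <<'E'
from h import *
bay(NO)
im=grab('wrist'); np.save('w7.npy',im,allow_pickle=True); bay(NO)
a=np.radians(54.9); d=np.array([np.cos(a),np.sin(a)]); l=np.array([-d[1],d[0]])
hsv=cv2.cvtColor(im['color'],cv2.COLOR_RGB2HSV)
m=((hsv[...,1]<45)&(hsv[...,2]>130)).astype(np.uint8)
n,lb,st,ce=cv2.connectedComponentsWithStats(m)
for i in range(1,n):
    if st[i,4]<300: continue
    ys,xs=np.where(lb==i); P=plane(im,np.c_[xs,ys],.059)[:,:2]-NO; q=np.c_[P@d,P@l]*1000
    print(st[i],'bay x',q[:,0].min().round(1),q[:,0].max().round(1),'y',np.percentile(q[:,1],[1,99]).round(1))
# column profile through centre of till front
for c in (205,225): 
    col=hsv[180:290,c]; print(c,[(180+k,*col[k].tolist()) for k in range(0,110,5)])
E
```

```text
t 24.85 TCP in bay mm [-111.1    0.3   52.7] yaw err 0.01 F bay [-0.6  0.5  0.2] M [ 0.04  0.03 -0.02] w 0.1
t 24.9 TCP in bay mm [-1.106e+02 -1.000e-01  5.350e+01] yaw err 0.01 F bay [-0.  -0.5 -1. ] M [ 0.04 -0.04  0.04] w -0.0
[  48  139   86   73 5315] bay x -164.7 -109.6 y [-157.3 -100.2]
[ 225  191   78   37 2710] bay x -126.1 -96.8 y [-27.5  29.4]
205 [(180, 110, 120, 174), (185, 110, 122, 172), (190, 109, 122, 171), (195, 138, 54, 81), (200, 11, 180, 136), (205, 11, 174, 155), (210, 11, 179, 148), (215, 10, 171, 122), (220, 12, 156, 98), (225, 17, 129, 125), (230, 17, 132, 124), (235, 16, 136, 114), (240, 15, 136, 114), (245, 16, 132, 116), (250, 15, 157, 107), (255, 14, 178, 153), (260, 14, 172, 154), (265, 14, 173, 153), (270, 150, 13, 38), (275, 170, 21, 37), (280, 120, 15, 34), (285, 75, 13, 40)]
225 [(180, 110, 121, 165), (185, 110, 120, 170), (190, 110, 116, 167), (195, 122, 23, 187), (200, 173, 14, 145), (205, 11, 82, 164), (210, 10, 85, 162), (215, 10, 64, 132), (220, 11, 115, 100), (225, 16, 123, 139), (230, 13, 158, 97), (235, 13, 160, 99), (240, 14, 165, 93), (245, 14, 165, 93), (250, 14, 169, 92), (255, 14, 178, 132), (260, 13, 169, 143), (265, 14, 160, 150), (270, 17, 136, 188), (275, 6, 34, 37), (280, 0, 7, 36), (285, 150, 15, 35)]
```

>>> send_rows --steps '[-1, 0, 0.05, 2.4, 0, -1, 0, 0, 2, 0, -1, 0, 0, 0.8, 0, -1, 0, 0, 0.8, 0, -1, 0, 0, 0.8, 0, -1, 0, 0, 0.7, 0, -1, 0, 0, 0, 0, -1, 0, 0, 0, 0]'

```text
clock: 25.7
position: [0.4206, 0.2659, 0.0384]
ee_rot: [0.002, -0.461, 0.887, 0.0]
contact_force: [-0.7, 0.6, 6.0]
width: -0.0002
gripper_force: 2.7
```

```bash
python3 -c "
from h import *
bay(NO)"
```

```text
t 25.7 TCP in bay mm [-110.     0.4  -21.6] yaw err -0.02 F bay [0.1 0.9 6. ] M [0.27 0.11 0.  ] w -0.2
```

>>> send_rows --steps '[-1, -0.6, 0, -0.1, 0, -1, -0.6, 0, 0, 0, -1, -0.5, 0, -0.1, 0, -1, -0.5, 0, 0, 0, -1, -0.3, 0, 0, 0, -1, 0, 0, 0, 0, -1, 0, 0, 0, 0]'

```text
clock: 26.4
position: [0.4306, 0.2824, 0.0393]
ee_rot: [-0.004, -0.462, 0.887, -0.001]
contact_force: [-5.2, -6.4, 6.8]
width: -0.0004
gripper_force: 3.7
```

```bash
python3 -c "
from h import *
bay(NO)"
```

```text
t 26.4 TCP in bay mm [-90.8   1.7 -20.7] yaw err 0.09 F bay [-8.2  0.6  6.8] M [-1.13  0.84 -0.  ] w -0.4
```

>>> send_rows --steps '[-1, -0.3, -0.1, 0, 0, -1, 0, 0, 0, 0, -1, -0.3, 0, 0, 0, -1, 0, 0, 0, 0, -1, -0.2, 0, 0, 0, -1, 0, 0, 0, 0]'

```text
clock: 27.0
position: [0.434, 0.2864, 0.0392]
ee_rot: [-0.007, -0.462, 0.887, -0.002]
contact_force: [-7.7, -13.2, 11.3]
width: 0.0003
gripper_force: 4.1
```

```bash
python3 -c "
from h import *
bay(NO)"
```

```text
t 27.0 TCP in bay mm [-85.6   1.3 -20.8] yaw err 0.12 F bay [-15.2  -1.2  11.3] M [-1.63  1.07 -0.04] w 0.3
```

One more nudge to confirm the back stop.

>>> send_rows --steps '[-1, -0.3, 0, 0, 0, -1, 0, 0, 0, 0, -1, 0, 0, 0, 0]'

```text
clock: 27.3
position: [0.4338, 0.2863, 0.0393]
ee_rot: [-0.009, -0.462, 0.887, -0.003]
contact_force: [-11.0, -20.6, 15.5]
width: 0.0003
gripper_force: 4.0
```

```bash
python3 -c "
from h import *
bay(NO)"
```

```text
t 27.3 TCP in bay mm [-85.8   1.3 -20.7] yaw err 0.16 F bay [-23.2  -2.8  15.5] M [-2.37  1.23 -0.18] w 0.3
```

>>> send_rows --steps '[-1, 0.7, 0, 0, 0, -1, 0.7, 0, 0, 0, -1, 0.6, 0, 0, 0, -1, 0, 0, -0.7, 0, -1, 0, 0, -0.7, 0, -1, 0, 0, -2, 0, -1, 0, 0, -4, 0, -1, 0, 0, -4, 0, -1, 0, 0, -4, 0, -1, 3, 0, -3.5, 0, -1, 4, 2, -2, 0, -1, 0, 0, 0, 0]'

```text
clock: 28.5
position: [0.3698, 0.2301, 0.2517]
ee_rot: [0.001, -0.461, 0.887, -0.0]
contact_force: [0.9, 0.8, 0.2]
width: 0.0
gripper_force: 0.0
```

```bash
python3 - <<'E'
from h import *
bay(NO)
im=grab('wrist'); np.save('w8.npy',im,allow_pickle=True)
can=np.zeros((600,800,3),np.uint8); can[:450,:600]=cv2.resize(im['color'][:,:,::-1],(600,450))
s=grab('side'); can[360:600,450:800]=cv2.resize(s['color'][115:205,195:326,::-1],(350,240),interpolation=cv2.INTER_CUBIC)
cv2.imwrite('pics/w8.png',can)
E
```

```text
t 28.5 TCP in bay mm [-168.5   21.4  191.7] yaw err -0.02 F bay [ 1.1 -0.2  0.2] M [0.05 0.02 0.05] w 0.0
```

View pics/w8.png

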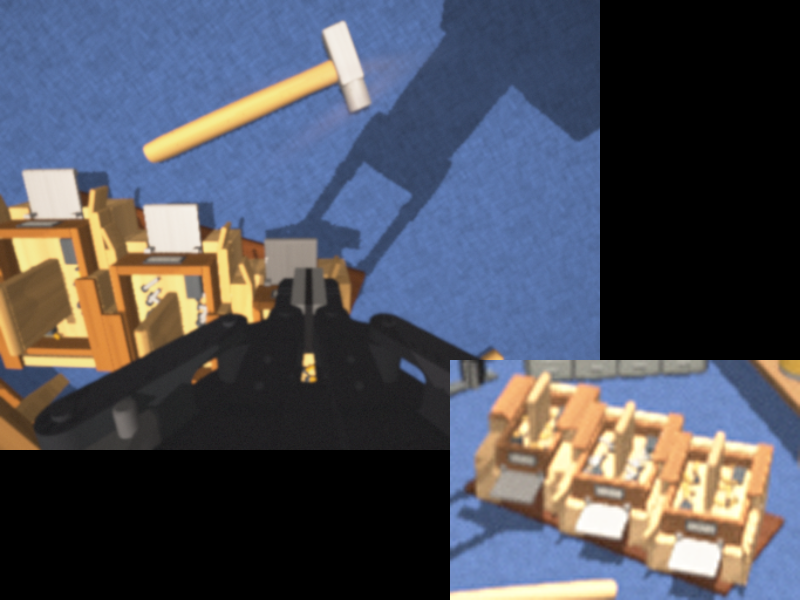

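>>> send_rows --steps '[0, 0, 0, 0, 0, 0, 0, 0, 0, 0, 0, 0, 0, 0, 0, 0, 0, 0, 0, 0]'

```text
clock: 29.0
position: [0.3731, 0.2319, 0.2479]
ee_rot: [-0.001, -0.461, 0.887, 0.0]
contact_force: [0.1, 0.6, -0.1]
width: 0.0427
gripper_force: 0.0
```

```bash
python3 -c "
from h import *
print(sign_off())"
```

```text
the job is handed in; nothing more can be done
None
```

I loaded both tills and handed the job in at 29 s: each was pushed to its bay's back stop, front facing out, and the final pictures show all three latches up and the stored till in place; no verdict came back.

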